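# Correct and complete a forme of printing blocks on a pin-register base

### The arm

A 7-joint arm with a two-finger parallel gripper is mounted at the origin on the work surface. World frame = base frame: x ahead of the robot, y to its left, z up, the work surface at z = 0. Lengths are in m, angles in rad, forces in N, time in s.
With the tool pointing down it reaches from about 0.425 to 0.95 m from the base axis. Payload 4.7 kg.
Tool frame: the origin (TCP) lies on the centre line of the jaws, within the pads' length; the fingertips stand robot.nose_length ahead of it and the grasp point (between the pads) lies 8 mm behind it (robot.nose_length is the distance from the TCP to the fingertips, in m); z points along the fingers, y is the line along which they close (so a half turn about z gives the same grasp; the last joint's range is limited). The gripper opens to 85 mm and grips with 20 to 120 N. Pads are 22 mm wide; open, the fingers measure 114 mm over their backs; the gripper's body (76 mm by 85 mm) begins 54 mm behind the grasp point. The pads swing forward as they close: fully open they stand 13 mm farther back than shut.
Start: joints at [1.188, 0.469, -0.049, 1.532, 0.024, 1.141, -0.082], TCP at [0.234, -0.633, 0.242] pointing down, gripper open.
Joint ranges: [-2.59, 2.59], [-0.33, 1.99], [-1.39, 1.29], [0.1, 2.45], [-1.04, 4.18], [0.21, 1.99], [-2.66, 2.66]. Speed limits (rad/s): [2.57, 2.57, 3.14, 3.14, 3.14, 3.14, 3.14].

### API

Orientations are given as [roll, pitch, yaw] about the fixed x, y, z axes, in that order (R = Rz(yaw) Ry(pitch) Rx(roll)).
In Python, from plant import robot gives the robot as it stands. Calls block until the motion is done:
- robot.goto(position, orientation): joint-space move of the TCP to a pose.
- robot.move_straight(position, vel=0.15, attitude=None, contact_N=None): straight line of the TCP; attitude=None keeps the orientation; vel is the mean speed in m/s. With contact_N (N) it stops when the force on the tool has changed by that much, and returns True; else False.
- robot.move_joints(angles): joint-space move.
- robot.grip(opening, strength=None): opening from 0.0 (shut) to 1.0 (fully open); strength is the grip in N (None keeps the last); returns when the fingers have stopped.
- robot.sleep(seconds).
- robot.inverse_kinematics(position, orientation): joint angles nearest the present ones, or None.
- robot.sense(): the state.
- robot.grab_frame(name): name is "scene" or "side" or "wrist"; returns a dict with "image" (400x640x3 uint8, red, green, blue), "range_z" (400x640 float32, m along the optical axis (not along the pixel's ray), 0 where there is no reading), "fx", "fy", "cx", "cy" (pixels), "dist_coeffs" ([k1, k2, p1, p2, k3] as OpenCV has them; the pictures are not rectified), "R" (3x3) and "t" (3): a world point X has camera coordinates R X + t. Camera axes: x right, y down, z forward; pixel columns grow to the right and rows downward; lengths in m; the calibration is good to about 2 mm. A picture is of the moment at which its call begins.
A pose or a line that the arm cannot do raises robot.IKError and nothing moves.
- robot.close_job(): hands the job in; it is judged then, once.
The state is a dict: "t": time; "joint_pos": joint angles; "joint_velocities": joint speeds; "effort": joint torques, N m; "tcp_pos": TCP position; "tcp_rot": TCP orientation; "wrist_force": force on the tool from outside, world axes, zero at the start; "torque": the same for the moment, N m; "opening": opening from 0.0 (shut) to 1.0 (fully open); "gripper_force": force on a finger pad.
Only numpy, scipy, OpenCV 4.12 (cv2) and the standard library are available. Lean on these libraries where they do the work, as an engineer would, in place of code of your own. Each camera call takes 0.05 s, during which the arm holds its last target. There are 200 camera calls.

### The job

The round block and the long block on the register base are in each other's places: slide the hold-down bar open, swap the two, and set every short block waiting on the bench onto a pair of pins that was free at the start. Every block must lie flush over its two pins with its tongue end away from the bar; when all are down, slide the bar fully home over them again. Leave the short block already on the base and the brush, ink can and composing stick alone.

Things in the scene. Friction and masses are not known exactly. Their poses are not given: they have to be found in the camera images.
- base: Fixed steel slab 225 x 470 mm, 10 mm thick, on the bench; origin on the bench under the middle of the pin row; x away from the bar, y along the row. Slab x -150 to 75 mm. Six pairs of brass pins 76 mm apart in y, each pair at x = -43 and 43 mm; pins 8 mm thick, tapered from 8 mm up to a 3 mm tip 16 mm above the slab. Guide rails 18 mm high at y = +-228 mm, x -148 to -63 mm.
- bar (a joint): Hold-down bar, 440 mm long, sliding along the base's x. 0 = home, its lip 9 mm over the tail ends of all plates and 2 mm above them, so no block can be lifted or set; 0.040 m = fully open, drawn along the base's -x. From 0.015 the blocks are free. About 3 N friction, stays where left; its top is 25 mm above the bench. A block that is not flush stops it.
- bar_grip (a point): Point in the bar's upright black grip, 44 mm above the bench. The grip is 24 mm along the base's x, 16 mm along y, and rises from 25 to 60 mm above the bench; pinch it from above across the 16 mm. It moves with the bar; home is x = -88 mm, y = 0 in the base's frame.
- pins1 (a point): Middle between the two pins of pair 1, on the top of the base slab (10 mm above the bench); axes as the base's. At y = +190 mm in the base's frame. Free at the start.
- pins2 (a point): Middle between the two pins of pair 2, on the top of the base slab (10 mm above the bench); axes as the base's. At y = +114 mm in the base's frame. Occupied at the start.
- pins3 (a point): Middle between the two pins of pair 3, on the top of the base slab (10 mm above the bench); axes as the base's. At y = +38 mm in the base's frame. Free at the start.
- pins4 (a point): Middle between the two pins of pair 4, on the top of the base slab (10 mm above the bench); axes as the base's. At y = -38 mm in the base's frame. Occupied at the start.
- pins5 (a point): Middle between the two pins of pair 5, on the top of the base slab (10 mm above the bench); axes as the base's. At y = -114 mm in the base's frame. Occupied at the start.
- pins6 (a point): Middle between the two pins of pair 6, on the top of the base slab (10 mm above the bench); axes as the base's. At y = -190 mm in the base's frame. Free at the start.
- round_block: Round block, about 0.25 kg: aluminium plate 8 mm thick, 44 mm wide, x -60 to 54 mm, then a tongue 24 mm wide on to x = 66 mm; through holes 10 mm wide at x = -43 and 43 mm. On it a round mount 44 mm in diameter, 23 mm high in all. Origin: middle of the plate's underside, midway between its holes; x to the tongue, y across, z up. Starts on pair 2, 4 or 5. Grip across the 44 mm.
- long_block: Long block, about 0.25 kg: the same holed plate with tongue (see round block), carrying a rectangular mount 70 mm long (x), 44 mm wide, 23 mm high in all. Origin: middle of the plate's underside, midway between its holes; x to the tongue, y across, z up. Starts on pair 2, 4 or 5.
- fixed_block: Short block already in its right place on pair 2, 4 or 5, to be left alone: the same plate carrying a rectangular mount 40 mm long, 44 mm wide, 23 mm high in all. Origin: middle of the plate's underside, midway between its holes; x to the tongue, y across, z up.
- wait_1: Waiting short block (two or three are present), flat on the bench left of the base, about 0.25 kg: the same holed plate with tongue (see round block), carrying a rectangular mount 40 mm long, 44 mm wide, 23 mm high in all. Origin: middle of the plate's underside, midway between its holes; x to the tongue, y across, z up.
- wait_2: Waiting short block (two or three are present), flat on the bench left of the base, about 0.25 kg: the same holed plate with tongue (see round block), carrying a rectangular mount 40 mm long, 44 mm wide, 23 mm high in all. Origin: middle of the plate's underside, midway between its holes; x to the tongue, y across, z up.
- wait_3: Waiting short block (two or three are present), flat on the bench left of the base, about 0.25 kg: the same holed plate with tongue (see round block), carrying a rectangular mount 40 mm long, 44 mm wide, 23 mm high in all. Origin: middle of the plate's underside, midway between its holes; x to the tongue, y across, z up.
- brush: Bystander: a hand brush about 200 mm long lying right of the base. Origin at its middle.
- ink_can: Bystander: closed round ink can, 80 mm in diameter, 75 mm high, standing right of the base. Origin at the middle of its underside.
- composing_stick: Bystander: steel composing stick, a shallow tray 50 x 240 mm, up to 21 mm high, lying beyond the base. Origin at the middle of its underside.
There are look-alikes about, which are no part of the job. What is shaped like the round_block but green is not meant. Leave any turquoise look-alike of the wait_2 alone.

How it is judged:
By the outcome, as a careful person would: the job done as asked, in the order asked, and still so for the second after the job is handed in, with the robot touching nothing.
Of wait_1, wait_2, wait_3 only 2 to 3 are there at a start; the rules pass over those that are not, and their reading is None.
At some moment in a run one of wait_1, wait_2, wait_3 may be knocked a few centimetres aside while the robot is not near it.
Once in a run the grip may slacken for a moment while it holds something.
It also fails if it takes over 208 s, if anything falls off the work surface, if the arm or the gripper's body presses on something with over 40 N, if the wrist force passes 120 N, or if a joint passes its speed limit or range.

## Working session

There is one attempt and no reset: what is moved stays moved. The work goes in short steps, each a Python script; the robot and the scene stay as the last script left them, time stands still between calls to the robot, and variables do not carry over. Pictures are saved under pics/ and viewed, at most 14 in all, crops included, and the job is handed in when it is done.

```bash
ls; mkdir -p pics
python3 - <<'E'
from plant import robot
import cv2, numpy as np
for n in ("scene","side"):
    f=robot.grab_frame(n); cv2.imwrite(f"pics/{n}0.png",f["image"][:,:,::-1]); np.savez(f"{n}0.npz",**f)
    print(n,f["fx"],f["cx"],f["cy"],f["dist_coeffs"],f["R"],f["t"],-np.array(f["R"]).T@f["t"])
s=robot.sense();print(s, robot.nose_length)
E
```

```text
pics
scene 479.4156036652822 321.0274021961052 190.0183612071887 [0.04952722 0.         0.         0.         0.        ] [[-0.80929203  0.58739743 -0.00326648]
 [ 0.40692727  0.55661997 -0.724282  ]
 [-0.4236232  -0.58748487 -0.68949613]] [ 0.4502936  -0.14086077  1.54535004] [1.07638523 0.72177438 0.96496083]
side 505.61778469716694 318.14951167002147 191.4973118604925 [-0.06486125  0.          0.          0.          0.        ] [[-0.97096105 -0.23912732  0.00726399]
 [-0.18756181  0.74203221 -0.64359053]
 [ 0.14850996 -0.62626378 -0.76533553]] [0.51921487 0.17738055 1.60790395] [0.29861748 0.99950838 1.34097488]
{'t': 0.1, 'joint_pos': array([ 1.18812213,  0.46936096, -0.04858678,  1.53359535,  0.02409718,
        1.14100216, -0.08230988]), 'joint_velocities': array([ 0.00065014, -0.00131978, -0.00030179, -0.00222202,  0.00098356,
       -0.00108734,  0.00021196]), 'effort': array([ 7.27538827e-04, -5.11516857e+01, -4.70112974e-02, -2.38393897e+01,
        1.06795155e-02,  4.33860710e-03,  3.18986974e-05]), 'tcp_pos': array([ 0.23367765, -0.63271052,  0.24135736]), 'tcp_rot': array([-3.13981342e+00,  6.40925290e-05,  3.53785389e-01]), 'wrist_force': array([-0.77262092,  0.06236119, -0.61729206]), 'torque': array([-0.00019345,  0.06038665,  0.02105108]), 'gripper_force': 0.0, 'opening': 0.9984509474147157} 0.011
```

View pics/scene0.png

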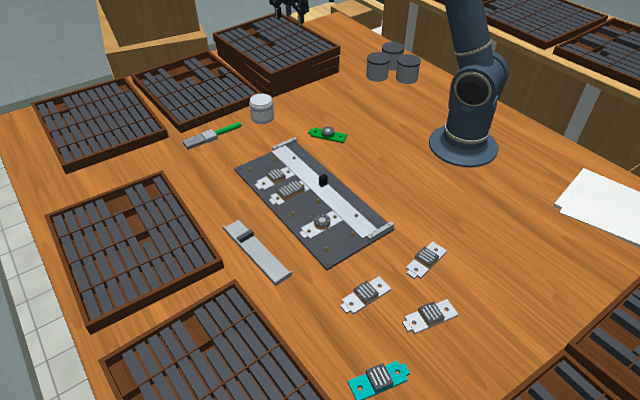

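View pics/side0.png

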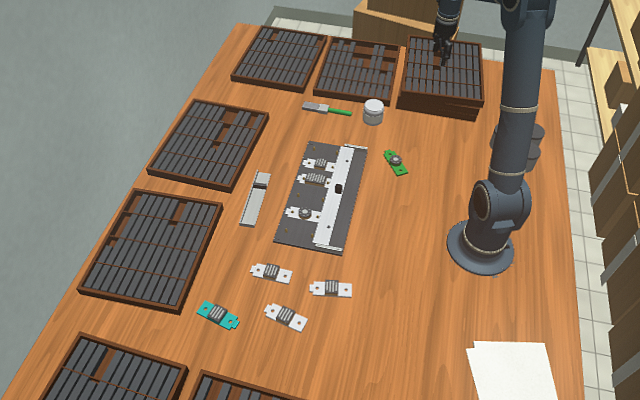

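The scene shows the base with, from the can end, the short block (277,177) on pair 5, the long block (290,190) on pair 4 and the round block (320,222) on pair 2. Free pairs are 1, 3 and 6. Three white waiting short blocks are at (427,258), (366,293) and (431,315). The look-alikes are turquoise (380,380) and green (328,134).

```bash
cat > h.py <<'E'
import cv2, numpy as np
def rays(f,px):
    K=np.array([[f["fx"],0,f["cx"]],[0,f["fy"],f["cy"]],[0,0,1.]])
    u=cv2.undistortPoints(np.asarray(px,float).reshape(-1,1,2),K,np.asarray(f["dist_coeffs"],float)).reshape(-1,2)
    R=np.asarray(f["R"]);d=np.c_[u,np.ones(len(u))]@R
    return -R.T@np.asarray(f["t"]),d
def onplane(f,px,z):
    c,d=rays(f,px); return (c+d*((z-c[2])/d[:,2])[:,None])[:,:2]
def project(f,X):
    K=np.array([[f["fx"],0,f["cx"]],[0,f["fy"],f["cy"]],[0,0,1.]])
    return cv2.projectPoints(np.asarray(X,float).reshape(-1,1,3),cv2.Rodrigues(np.asarray(f["R"],float))[0],np.asarray(f["t"],float),K,np.asarray(f["dist_coeffs"],float))[0].reshape(-1,2)
def greymask(f,s=60):
    hsv=cv2.cvtColor(f["image"],cv2.COLOR_RGB2HSV); return (hsv[...,1]<s).astype(np.uint8)*255
def blobs(m,amin):
    return [c for c in cv2.findContours(m,cv2.RETR_EXTERNAL,cv2.CHAIN_APPROX_NONE)[0] if cv2.contourArea(c)>amin]
E
python3 - <<'E'
from h import *
for n in ("scene","side"):
    f=dict(np.load(n+"0.npz"))
    for c in blobs(greymask(f),150):
        P=onplane(f,c.reshape(-1,2),0.008)
        r=cv2.minAreaRect((P*1000).astype(np.float32))
        m=P.mean(0)
        if 0.2<m[0]<1.1 and -.6<m[1]<.7 and max(r[1])<600: print(n,c.reshape(-1,2).mean(0).round(),np.round(r[0]),np.round(r[1]),round(r[2],1),round(float(np.hypot(*r[0]))))
    z=f["range_z"]; print(z[250,200],z[380,500])
E
```

```text
scene [303. 394.] [858. 358.] [32. 63.] 53.9 929
scene [540. 393.] [483. 635.] [41. 33.] 86.9 798
scene [236. 390.] [968. 277.] [23. 57.] 1.7 1007
scene [164. 388.] [1081.  186.] [22. 70.] 2.8 1096
scene [251. 387.] [940. 287.] [23. 79.] 1.8 983
scene [379. 377.] [717. 424.] [43. 39.] 77.0 833
scene [179. 384.] [1053.  196.] [22. 92.] 2.3 1071
scene [264. 382.] [913. 295.] [24. 97.] 1.7 960
scene [577. 381.] [400. 658.] [85. 36.] 87.7 771
scene [192. 377.] [1026.  198.] [22. 98.] 1.8 1045
scene [218. 365.] [971. 205.] [22. 78.] 2.2 993
scene [204. 369.] [999. 197.] [23. 97.] 1.3 1018
scene [282. 371.] [871. 294.] [53. 98.] 2.3 920
scene [147. 358.] [1084.  105.] [21. 84.] 1.6 1089
scene [227. 354.] [944. 195.] [23. 97.] 2.0 964
scene [159. 350.] [1057.  103.] [22. 84.] 1.8 1062
scene [616. 347.] [259. 657.] [64. 84.] 0.9 706
scene [239. 347.] [917. 194.] [24. 97.] 1.3 937
scene [172. 343.] [1029.  102.] [22. 84.] 1.9 1034
scene [183. 336.] [1002.  101.] [22. 85.] 1.6 1007
scene [255. 337.] [875. 192.] [53. 98.] 2.4 896
scene [205. 322.] [948.  99.] [24. 84.] 1.2 953
scene [217. 315.]
[... 1922 characters left out ...]
6.] 2.2 1083
side [148. 257.] [1012.  298.] [298.  96.] 2.4 1055
side [165. 232.] [1003.  196.] [270.  97.] 2.3 1022
side [198. 213.] [924.  98.] [105.  83.] 2.0 929
side [157. 206.] [1071.  104.] [140.  83.] 2.6 1076
side [255. 199.] [759. -14.] [ 54. 247.] 4.0 759
side [196. 167.] [1019.  -94.] [ 85. 298.] 88.0 1024
side [323. 197.] [ 539. -100.] [224. 492.] 0.4 548
side [239. 135.] [ 917. -289.] [ 95. 104.] 88.2 961
side [204. 141.] [1015. -242.] [198. 298.] 88.3 1043
side [242. 118.] [ 939. -385.] [55. 80.] 0.0 1014
side [208. 112.] [1081. -391.] [ 83. 157.] 88.0 1150
side [315. 107.] [ 675. -517.] [106.  57.] 1.3 850
side [373. 112.] [ 445. -549.] [ 79. 161.] 5.1 707
1.5512761 1.3147765
```

Run:
```python
from plant import robot
from h import *
pi=np.pi
for n,p in (("wb",[.52,-.10,.40]),("ww",[.52,.30,.40])):
    print(robot.goto(p,[pi,0,0])); f=robot.grab_frame("wrist"); np.savez(n+".npz",**f); cv2.imwrite(f"pics/{n}.png",f["image"][:,:,::-1])
    print(-f["R"].T@f["t"],f["R"].round(2).tolist(),robot.sense()["t"],robot.sense()["joint_pos"].round(2))
```

```text
False
[ 0.58632057 -0.10281756  0.53134476] [[-0.0, -1.0, 0.0], [-0.97, 0.0, 0.26], [-0.26, -0.0, -0.97]] 2.3833 [ 0.48  0.16 -0.43  1.62  0.07  1.38 -1.52]
False
[0.58734477 0.29675506 0.53158902] [[-0.0, -1.0, 0.0], [-0.97, 0.0, 0.26], [-0.26, -0.0, -0.97]] 3.9167 [-0.05  0.34 -0.74  1.46  0.23  1.44 -2.36]
```

View pics/wb.png

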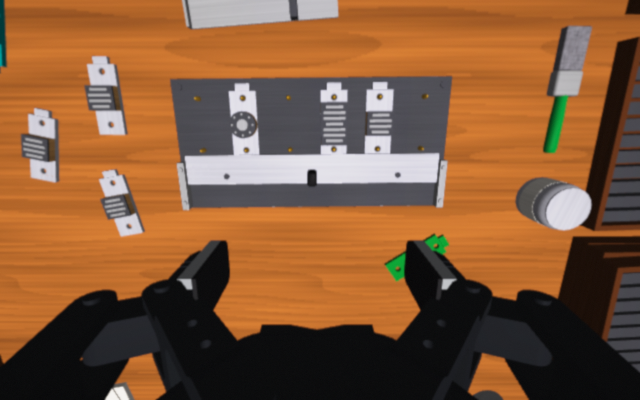

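View pics/ww.png

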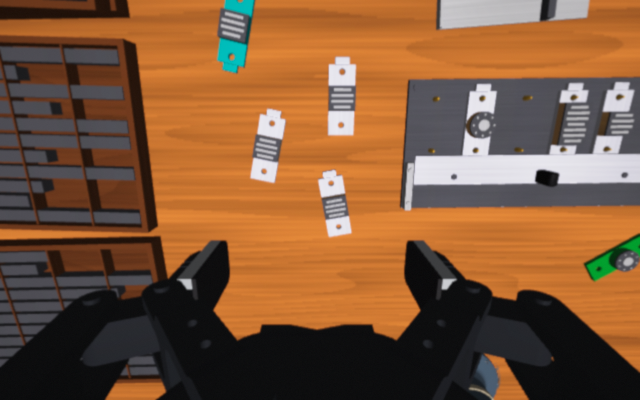

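Base view, pixel up = world +x. The slab corners are (172,79) and (451,77). Round block (243,120) is on pair 2, long (334,122) on pair 4 and short (379,120) on pair 5, with free pins at pairs 1, 3 and 6. Waiting-area view: the three white blocks are at (342,97), (267,146) and (335,204), all with tongues up (+x). The turquoise look-alike is at (235,30).

```bash
cat >> h.py <<'E'
def holes(f,sel=None,vmin=150,z=0.008):
    """Hole centres of white plates lying on the plane z: list of (centre, yaw, dist, px)"""
    hsv=cv2.cvtColor(f["image"],cv2.COLOR_RGB2HSV)
    m=((hsv[...,2]>vmin)&(hsv[...,1]<60)).astype(np.uint8)*255
    cs,h=cv2.findContours(m,cv2.RETR_CCOMP,cv2.CHAIN_APPROX_NONE)
    V=f["image"].astype(float); pts=[]
    for c,hh in zip(cs,h[0] if h is not None else []):
        x,y,w,hg=cv2.boundingRect(c)
        if hh[3]>=0 and 3<=w<=18 and 3<=hg<=18:
            k=m[y:y+hg,x:x+w]==0; yy,xx=np.nonzero(k); pts.append((xx.mean()+x,yy.mean()+y))
    if not pts: return []
    P=onplane(f,pts,z); out=[]
    for i in range(len(P)):
        for j in range(len(P)):
            d=P[j]-P[i]
            if abs(np.hypot(*d)-.086)<.005 and d[0]>0.03: out.append(((P[i]+P[j])/2,np.arctan2(d[1],d[0]),np.hypot(*d),np.round(np.mean([pts[i],pts[j]],0))))
    return out
E
python3 - <<'E'
from h import *
for n in ("wb","ww"):
    f=dict(np.load(n+".npz")); print(n)
    for o in holes(f): print("plate",o[0].round(4),round(np.degrees(o[1]),2),o[2].round(4),o[3])
    hsv=cv2.cvtColor(f["image"],cv2.COLOR_RGB2HSV)
    c=max(blobs(((hsv[...,1]<90)&(hsv[...,2]>40)).astype(np.uint8)[:230]*255,5000) ,key=cv2.contourArea)
    x,y,w,h=cv2.boundingRect(c);print(x,y,w,h)
    P=onplane(f,c.reshape(-1,2),.010)
    if n=="wb":
        def fit(s,ax):
            q=P[s]; return np.polyfit(q[:,1-ax],q[:,ax],1)
        top=[i for i,(a,b) in enumerate(c.reshape(-1,2)) if b<y+6 and x+15<a<x+w-15]
        print("top edge",fit(top,0), np.degrees(fit(top,0)[0]))
        for lo in (1,0):
            s=[i for i,(a,b) in enumerate(c.reshape(-1,2)) if 85<b<150 and ((a<x+20) if lo else (a>x+w-20))]
            print("side",P[s].mean(0),np.degrees(fit(s,1)[0]))
    br=(hsv[...,1]>80)&(hsv[...,0]>8)&(hsv[...,0]<30)&(hsv[...,2]>60)
    br=br.astype(np.uint8)*255; br[:80]=0;br[156:]=0
    k,_,st,ce=cv2.connectedComponentsWithStats(br)
    for i in range(1,k):
        if 4<st[i,4]<60: print("pin",ce[i].round(1),onplane(f,ce[i],.020)[0].round(4),st[i,4])
E
```

```text
wb
plate [0.4284 0.2621] 10.45 0.0859 [121. 204.]
plate [0.535  0.3823] -12.38 0.0856 [ 42. 147.]
plate [0.5734 0.0223] 0.56 0.0878 [244. 124.]
plate [ 0.5755 -0.2095] 0.51 0.087 [378. 122.]
plate [0.617  0.2538] -0.48 0.0861 [106.  98.]
171 77 281 133
top edge [-0.00780487  0.64706929] -0.4471860047467268
side [0.58448951 0.13893263] 0.5352028425473606
side [ 0.58369896 -0.32662322] 0.3988458150636079
pin [288.1  97.1] [ 0.6173 -0.0561] 22
pin [333.5  96.7] [ 0.6178 -0.1312] 14
pin [379.4  96.4] [ 0.6181 -0.2072] 15
pin [424.9  96. ] [ 0.6187 -0.2824] 28
pin [196.9  98.2] [0.6159 0.095 ] 30
pin [242.2  97.6] [0.6167 0.0198] 16
pin [ 43.  122.8] [0.5768 0.3599] 5
pin [111.9 124.3] [0.574  0.2437] 9
pin [289.8 149.2] [ 0.5315 -0.0567] 20
pin [333.5 148.8] [ 0.5321 -0.1323] 13
pin [377.4 148.4] [ 0.5328 -0.2083] 13
pin [420.5 148. ] [ 0.5333 -0.2829] 24
pin [202.5 150.2] [0.5302 0.0946] 26
pin [246.  149.8] [0.5307 0.0191] 12
ww
plate [0.4293 0.2629] 10.27 0.0854 [334. 204.]
plate [0.5353 0.3825] -12.41 0.0857 [268. 147.]
plate [0.5734 0.0145] 0.45 0.0876 [479. 124.]
plate [ 0.5751 -0.2184] 0.52 0.0883 [613. 123.]
plate [0.6168 0.2546] -0.5 0.0855 [341.  98.]
401 78 239 133
pin [619.4  96.5] [ 0.6186 -0.2067] 19
pin [436.   98.7] [0.6157 0.0977] 28
pin [481.9  98.1] [0.6164 0.0215] 14
pin [527.1  97.7] [ 0.617  -0.0534] 38
pin [573.6  97.1] [ 0.6178 -0.1307] 18
pin [468.8 124.6] [0.5738 0.0377] 46
pin [271.7 122.9] [0.5774 0.3719] 18
pin [340.2 124.6] [0.5742 0.2559] 19
pin [431.3 150.5] [0.5302 0.0969] 23
pin [475.7 150. ] [0.5309 0.02  ] 13
pin [518.6 149.5] [ 0.5315 -0.0545] 31
pin [563.2 149.1] [ 0.532 -0.132] 14
pin [606.6 148.8] [ 0.5323 -0.2075] 13
```

```bash
cat >> h.py <<'E'
B=np.array([.5742,-.0941]); BY=0.0078
def base(x,y): c,s=np.cos(BY),np.sin(BY); return B+[c*x-s*y,s*x+c*y]
PY=[None,.190,.114,.038,-.038,-.114,-.190]
def pins(n,dx=0): return base(dx,PY[n])
E
cat > bar.py <<'E'
import sys
from plant import robot
from h import *
a,b=map(float,sys.argv[1:3])   # from, to (m open)
pi=np.pi; p=base(-.088-a,0); q=base(-.088-b,0)
robot.grip(.6,40); robot.goto([*p,.12],[pi,0,BY]); robot.move_straight([*p,.042],vel=.12)
robot.grip(0,40); s=robot.sense(); print("grip",s["opening"],s["gripper_force"])
print("contact",robot.move_straight([*q,.042],vel=.05,contact_N=30)); s=robot.sense()
print(s["tcp_pos"].round(4),q,s["wrist_force"].round(1))
robot.grip(.6); robot.move_straight([*q,.12],vel=.2); print(robot.sense()["t"])
E
python3 bar.py 0 .0395
python3 - <<'E'
from plant import robot
from h import *
pi=np.pi
for p,y in (((.535,.382),-.216),((.429,.263),.18),((.617,.254),-.009),(pins(1),BY),(pins(6),BY)):
  for k in (0,pi):
    for z in (.2,.012):
      j=robot.inverse_kinematics([*p,z],[pi,0,y+k]); print(np.round(p,3),k>0,z,None if j is None else np.round(j,2))
robot.goto([.53,-.09,.35],[pi,0,0]); f=robot.grab_frame("wrist"); np.savez("w2.npz",**f); cv2.imwrite("pics/w2.png",f["image"][:,:,::-1])
E
```

```text
grip 0.18101785795359612 41.46969258785248
contact False
[ 0.4482 -0.093   0.0429] [ 0.44670388 -0.09509449] [0.9 5.7 3.1]
9.2417
[0.535 0.382] False 0.2 [-0.52  0.49 -0.24  1.61  0.13  1.05 -2.58]
[0.535 0.382] False 0.012 [-0.65  0.7  -0.05  1.74  0.05  0.7  -2.51]
[0.535 0.382] True 0.2 [ 0.07  0.85 -1.3   1.58  0.84  1.36  0.03]
[0.535 0.382] True 0.012 [-0.01  1.02 -1.1   1.7   1.01  1.1  -0.08]
[0.429 0.263] False 0.2 [ 0.09  0.36 -0.88  1.95  0.33  0.99 -2.34]
[0.429 0.263] False 0.012 [-0.17  0.6  -0.59  2.09  0.58  0.61 -2.56]
[0.429 0.263] True 0.2 [ 0.27  0.48 -1.17  1.94  0.51  1.06  0.63]
[0.429 0.263] True 0.012 [ 0.21  0.91 -1.19  2.07  1.08  0.98  0.18]
[0.617 0.254] False 0.2 [-0.    0.58 -0.67  1.57  0.39  1.13 -2.34]
[0.617 0.254] False 0.012 [-0.07  0.79 -0.57  1.69  0.54  0.82 -2.46]
[0.617 0.254] True 0.2 [ 0.29  0.87 -1.31  1.55  0.85  1.38  0.47]
[0.617 0.254] True 0.012 [ 0.23  1.06 -1.14  1.68  1.05  1.15  0.35]
[0.573 0.096] False 0.2 [ 0.28  0.44 -0.69  1.78  0.32  1.03 -2.09]
[0.573 0.096] False 0.012 [ 0.18  0.69 -0.57  1.91  0.56  0.71 -2.28]
[0.573 0.096] True 0.2 [ 0.64  0.77 -1.36  1.76  0.79  1.29  0.66]
[0.573 0.096] True 0.012 [ 0.53  0.97 -1.15  1.89  1.05  1.05  0.49]
[ 0.576 -0.284] False 0.2 [ 0.8   0.52 -0.58  1.64  0.31  1.08 -1.43]
[ 0.576 -0.284] False 0.012 [ 0.74  0.74 -0.5   1.76  0.48  0.77 -1.57]
[ 0.576 -0.284] True 0.2 [ 1.17  0.83 -1.3   1.62  0.82  1.34  1.33]
[ 0.576 -0.284] True 0.012 [ 1.1   1.02 -1.13  1.74  1.04  1.11  1.19]
```

View pics/w2.png

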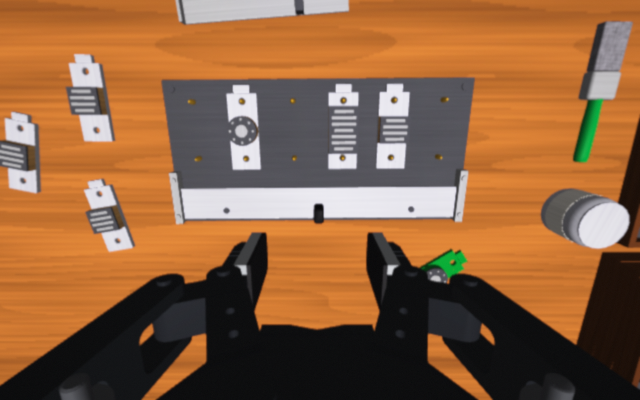

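The bar is open. The blocks on pairs 2, 4 and 5 are clear, and the free pins are visible at pairs 1, 3 and 6. Next I grasp the round block (242,130).

```bash
cat > pp.py <<'E'
from plant import robot
from h import *
pi=np.pi
def pick(p,yaw,z,op=.72):
    robot.grip(op,70); robot.goto([*p,z+.06],[pi,0,yaw])
    if robot.move_straight([*p,z],vel=.1,contact_N=15): print("contact on descent",robot.sense()["tcp_pos"])
    robot.grip(0,70); robot.sleep(.15); s=robot.sense()
    print("picked op",round(s["opening"],3),"tcp",s["tcp_pos"].round(4),"yaw",round(s["tcp_rot"][2],4),"F",s["wrist_force"].round(1))
    robot.move_straight([*s["tcp_pos"][:2],z+.05],vel=.15)
def look(name):
    f=robot.grab_frame("wrist"); np.savez(name+".npz",**f); cv2.imwrite(f"pics/{name}.png",f["image"][:,:,::-1]); return f
E
python3 - <<'E'
from pp import *
robot.goto([*pins(2),.082],[pi,0,BY]); s=robot.sense(); print(pins(2),s["tcp_pos"],s["wrist_force"])
pick(pins(2),BY,.023); p=pins(3); robot.goto([*p,.075],[pi,0,BY]); look("held"); s=robot.sense(); print(s["t"],s["tcp_pos"],p,s["opening"])
E
```

```text
[0.57331081 0.01989653] [0.57435268 0.01910884 0.08301245] [-0.13534638 -0.62120032 -0.3130796 ]
picked op 0.496 tcp [0.5742 0.0209 0.0243] yaw 0.0083 F [-0.8  2.6  8.1]
14.0333 [ 0.57285934 -0.05660326  0.07366209] [ 0.5739036  -0.05610116] 0.48791736450875817
```

View pics/held.png

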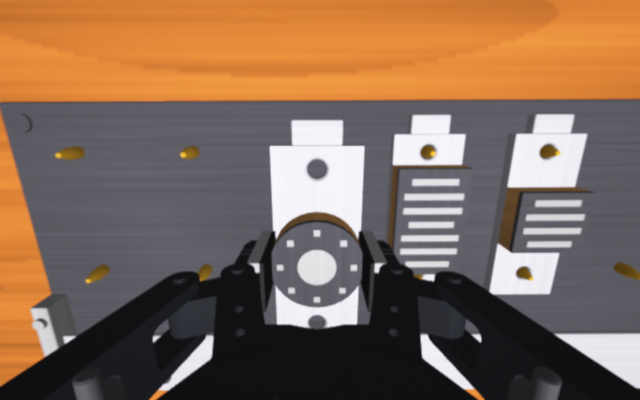

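The round block is held well. Its holes are at (317,168) and (317,322), over pair 3, whose pins are hidden beneath it.

```bash
cat >> pp.py <<'E'
def held(zoff):
    """wrist look at the held plate: offset of block origin from tcp (m) and its yaw; zoff = tcp z - plate top z"""
    for _ in range(2):
        f=robot.grab_frame("wrist"); s=robot.sense(); g=cv2.cvtColor(f["image"],cv2.COLOR_RGB2GRAY)
        z=s["tcp_pos"][2]-zoff; r=[]
        for dx in (.043,-.043):
            X=s["tcp_pos"][:2]+dx*np.array([np.cos(s["tcp_rot"][2]),np.sin(s["tcp_rot"][2])])
            u,v=project(f,[[*X,z]])[0].astype(int); w=17
            if not(w<u<640-w and w<v<400-w): continue
            c=g[v-w:v+w,u-w:u+w]; m=(c<130).astype(np.uint8)*255
            k,_,st,ce=cv2.connectedComponentsWithStats(m)
            ok=[i for i in range(1,k) if 60<st[i,4]<700 and st[i,0]>0 and st[i,1]>0 and st[i,0]+st[i,2]<2*w and st[i,1]+st[i,3]<2*w]
            if ok:
                i=min(ok,key=lambda i:np.hypot(*(ce[i]-w))); r.append((dx,onplane(f,ce[i]+[u-w,v-w],z)[0]))
    a=dict(r); out=[s["tcp_pos"],round(s["opening"],3)]
    print("held:",[(d,(p-s["tcp_pos"][:2]).round(4)) for d,p in r],out)
    if len(a)==2: return (a[.043]+a[-.043])/2-s["tcp_pos"][:2], np.arctan2(*(a[.043]-a[-.043])[::-1])
    if .043 in a: 
        y=s["tcp_rot"][2]; return a[.043]-.043*np.array([np.cos(y),np.sin(y)])-s["tcp_pos"][:2], y
E
python3 - <<'E'
from pp import *
robot.sleep(.2); print(held(.0063))
f=robot.grab_frame("wrist"); print(robot.sense()["tcp_pos"])
# pin of pair 1/6 tips visible: refine base from brass tips
for px in [(58,155),(182,155),(624,268)]: print(onplane(f,px,.026), base(.043,.19),base(.043,.114),base(-.043,-.19))
E
```

```text
held: [(0.043, array([ 0.0423, -0.0011]))] [array([ 0.57381979, -0.05498873,  0.074898  ]), 0.49]
(array([-0.0006524 , -0.00151699]), np.float64(0.009693808063231835))
[ 0.57386361 -0.05520801  0.07495795]
[[0.61584444 0.10290564]] [0.61571671 0.09622962] [0.6163095  0.02023193] [ 0.53268329 -0.28442962]
[[0.61658202 0.0265565 ]] [0.61571671 0.09622962] [0.6163095  0.02023193] [ 0.53268329 -0.28442962]
[[ 0.54232114 -0.2673379 ]] [0.61571671 0.09622962] [0.6163095  0.02023193] [ 0.53268329 -0.28442962]
```

```bash
sed -i 's/^B=np.array.*; BY/B=np.array([.5748,-.0931]); BY/' h.py
cat >> pp.py <<'E'
def place(n,z,off=(0,0),dyaw=0,op=.72):
    """z: tcp height at which the block is flush; off: block origin minus tcp"""
    p=pins(n)-np.asarray(off); robot.goto([*p,z+.045],[pi,0,BY-dyaw]); robot.move_straight([*p,z+.02],vel=.15)
    c=robot.move_straight([*p,z-.001],vel=.06,contact_N=30); robot.sleep(.1); s=robot.sense()
    print("placed",n,"stop",c,"tcp",s["tcp_pos"].round(4),"want",p.round(4),round(z,4),"F",s["wrist_force"].round(1),"op",round(s["opening"],3))
    robot.grip(op); robot.move_straight([*s["tcp_pos"][:2],z+.06],vel=.2); print("t",robot.sense()["t"])
E
python3 - <<'E'
from pp import *
place(3,.0243); pick(pins(4),BY,.023); robot.sleep(.2); print(held(.0063)); look("held2")
E
```

```text
placed 3 stop True tcp [ 0.5747 -0.0552  0.0242] want [ 0.5745 -0.0551] 0.0243 F [-1.4  0.3  4.4] op 0.49
t 16.2417
picked op 0.497 tcp [ 0.576  -0.131   0.0242] yaw 0.0078 F [-0.4  1.1  6.2]
held: [(0.043, array([ 0.0416, -0.0014]))] [array([ 0.575418  , -0.13091033,  0.07206485]), 0.502]
(array([-0.00139907, -0.00178274]), np.float64(0.007882316834175507))
```

View pics/held2.png

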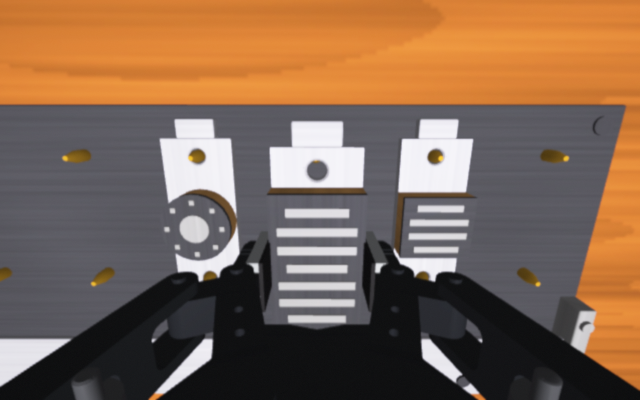

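The round block is flush on pair 3 (pins through it at (197,157)), and the long block is held squarely with its front hole at (317,170).

```bash
cat >> pp.py <<'E'
REF=np.array([-.0010,-.0016])
def carry(n,z,zoff=.0063,h=.06):
    robot.goto([*pins(n),z+h],[pi,0,BY]); robot.sleep(.15); r=held(zoff)
    if r is None: print("NO HOLE SEEN"); look("lost"); raise SystemExit
    off=r[0]-REF; print("off",off.round(4),"yaw",round(r[1]-BY,4))
    if abs(off[0])>.006 or abs(off[1])>.004 or abs(r[1]-BY)>.06: print("BIG"); look("lost"); raise SystemExit
    place(n,z,[off[0] if abs(off[0])>.001 else 0,0])
E
python3 - <<'E'
from pp import *
carry(2,.0242); pick(pins(3),BY,.023); carry(4,.0242)
robot.goto([.52,.15,.38],[pi,0,0]); f=look("v3"); 
for o in holes(f): print("plate",o[0].round(4),round(np.degrees(o[1]),2),o[2].round(4),o[3])
print(robot.sense()["t"])
E
```

```text
held: [(0.043, array([ 0.0418, -0.0017]))] [array([0.57398335, 0.01931584, 0.08391616]), 0.5]
off [-0.0002 -0.0003] yaw -0.0026
placed 2 stop True tcp [0.5743 0.021  0.0242] want [0.5739 0.0209] 0.0242 F [-0.2  0.3  5. ] op 0.498
t 21.65
picked op 0.492 tcp [ 0.5752 -0.055   0.0242] yaw 0.0077 F [-1.5 -0.1  6.5]
held: [(0.043, array([ 0.0419, -0.0012]))] [array([ 0.57484576, -0.1294755 ,  0.08376768]), 0.492]
off [-0.0001 -0.0001] yaw 0.0025
placed 4 stop False tcp [ 0.5754 -0.131   0.0237] want [ 0.5751 -0.1311] 0.0242 F [-1.8  0.   5.2] op 0.489
t 26.5583
plate [0.4289 0.2626] 10.09 0.0858 [252. 207.]
plate [0.5351 0.3824] -12.31 0.0856 [177. 147.]
plate [ 0.5752 -0.2154] 0.47 0.0875 [534. 122.]
plate [ 0.5746 -0.1385] 0.26 0.0881 [488. 123.]
plate [0.617  0.2537] -0.04 0.0857 [250.  96.]
28.1333
```

View pics/v3.png

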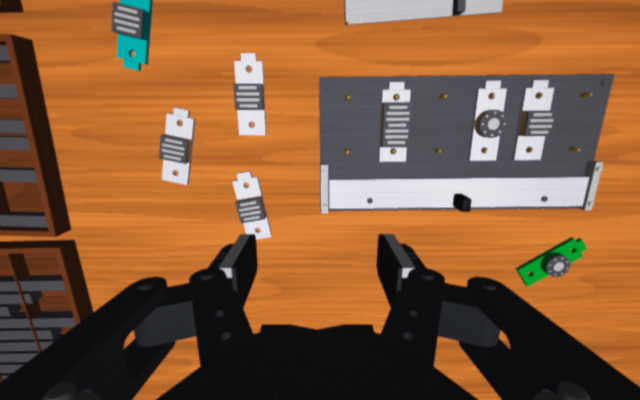

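The long block is now flush on pair 2 (396,122) and the round one on pair 4 (489,122). The candidate short blocks on the bench are white (249,95), white (177,147) and white (251,207), plus a turquoise one (130,25). The three white ones fit the description; the turquoise one is the look-alike to leave. I'll confirm that in a crop.

```bash
python3 -c "
import cv2;i=cv2.imread('pics/v3.png')[0:250,80:300];cv2.imwrite('pics/crop.png',cv2.resize(i,None,fx=2.3,fy=2.3,interpolation=2))"
```

```text
(no output)
```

View pics/crop.png

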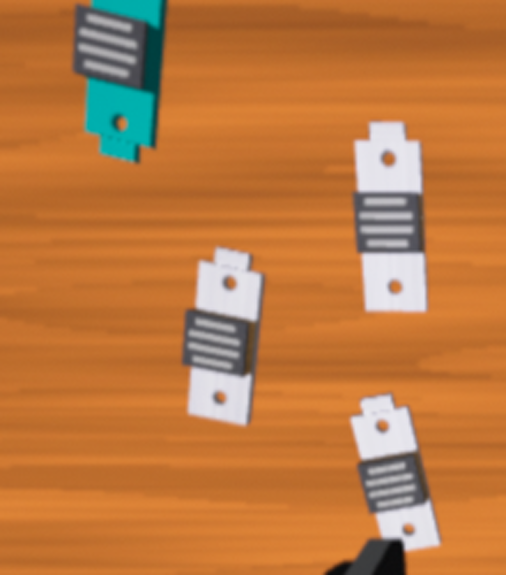

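The crop confirms three white short blocks with dark 40 mm mounts at (390,220), (218,340) and (390,485), tongues up. The turquoise one stays where it is.

```bash
cat >> pp.py <<'E'
def wait_to(n,guess):
    robot.goto([.52,.24,.36],[pi,0,0]); robot.sleep(.1); f=robot.grab_frame("wrist")
    c=[o for o in holes(f) if o[0][1]>.17]
    for o in c: print("seen",o[0].round(4),round(np.degrees(o[1]),1),o[3])
    o=min(c,key=lambda o:np.hypot(*(o[0]-guess))); p=o[0]+[.0006,.0012]; print("take",p.round(4))
    pick(p,o[1],.0135); z=robot.sense()["tcp_pos"][2]-.05+.010
    carry(n,.0242+.0005)
E
python3 - <<'E'
from pp import *
wait_to(6,[.429,.2626])
E
```

```text
seen [0.429  0.2628] 10.2 [301. 211.]
seen [0.5349 0.3823] -12.0 [227. 149.]
seen [0.6167 0.2542] -0.3 [305.  96.]
take [0.4296 0.264 ]
picked op 0.499 tcp [0.4301 0.2646 0.0146] yaw 0.1788 F [-1.3  0.2  5.8]
held: [(0.043, array([ 0.0411, -0.001 ]))] [array([ 0.57657161, -0.28222912,  0.08479229]), 0.499]
off [-0.0009  0.0002] yaw 0.0014
placed 6 stop False tcp [ 0.5768 -0.2831  0.0246] want [ 0.5763 -0.2831] 0.0247 F [-2.3  0.6  5.5] op 0.499
t 36.0417
```

Run:
```python
from pp import *
wait_to(3,[.617,.254]); wait_to(1,[.535,.382])
robot.goto([.53,-.05,.36],[pi,0,0]); robot.sleep(.1); f=look("v4")
for o in holes(f,z=.018): print("plate",o[0].round(4),round(np.degrees(o[1]),2),o[3])
```

```text
seen [0.5352 0.3824] -12.2 [228. 149.]
seen [0.6168 0.254 ] -0.6 [305.  96.]
take [0.6174 0.2552]
picked op 0.499 tcp [0.618  0.2559 0.0147] yaw -0.0099 F [-0.2 -0.   5.5]
held: [(0.043, array([ 0.042 , -0.0008]))] [array([ 0.57479181, -0.05369429,  0.08471908]), 0.5]
off [-0.      0.0003] yaw 0.0021
placed 3 stop True tcp [ 0.5749 -0.055   0.0247] want [ 0.5745 -0.0551] 0.0247 F [-1.6 -0.7  5.1] op 0.494
t 44.6833
seen [0.5353 0.3825] -12.1 [227. 149.]
take [0.5359 0.3837]
picked op 0.496 tcp [0.5366 0.3844 0.0148] yaw -0.2117 F [0.  0.1 5.1]
held: [(0.043, array([ 0.0413, -0.0009]))] [array([0.57321643, 0.09849286, 0.08458485]), 0.499]
off [-0.0007  0.0003] yaw 0.0024
placed 1 stop False tcp [0.5737 0.0968 0.0246] want [0.5733 0.0969] 0.0247 F [-3.5 -0.6  6.3] op 0.501
t 52.775
plate [0.5724 0.0949] 0.7 [224. 131.]
plate [ 0.575  -0.2847] 0.25 [466. 129.]
plate [ 0.574  -0.0569] 0.63 [321. 130.]
plate [ 0.5754 -0.2077] 0.76 [417. 129.]
plate [ 0.5748 -0.1327] 0.54 [369. 129.]
```

View pics/v4.png

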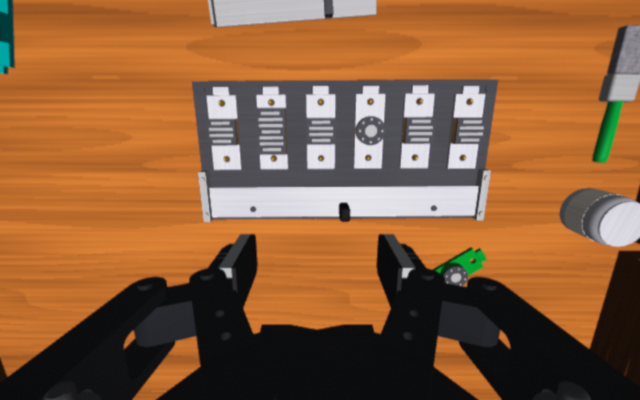

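All six blocks lie flush over their pins, from pair 1 at (224,131) to pair 6 at (466,129), with the round one at (369,130). Next I close the bar.

```bash
python3 bar.py .0395 -.004
python3 - <<'E'
from pp import *
robot.goto([.53,-.05,.36],[pi,0,0]); robot.sleep(.1); look("v5"); print(robot.sense()["t"])
E
```

```text
grip 0.17876696420920785 41.24311029911041
contact False
[ 0.4863 -0.0928  0.0427] [ 0.49080256 -0.09375519] [-12.4   4.7  19.3]
58.6
59.725
```

View pics/v5.png

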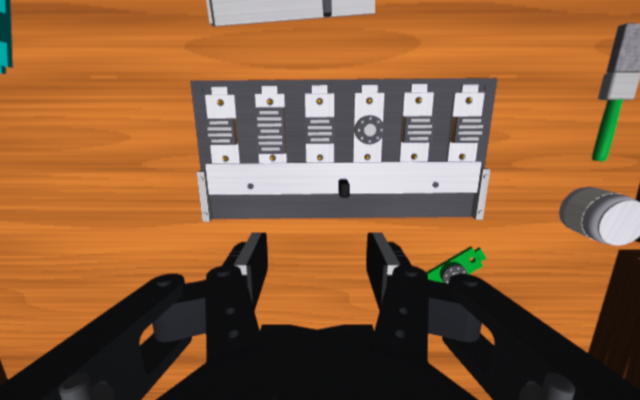

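The bar covers the tail ends, with its grip at (344,188). I'll compare its measured position with the original home view.

Run:
```python
from h import *
for n in ("wb","w2","v4","v5"):
    f=dict(np.load(n+".npz")); g=cv2.cvtColor(f["image"],cv2.COLOR_RGB2GRAY).astype(float); r=[]; t=[]
    for y in np.arange(-.20,.04,.005):
        if abs(y+.094)<.02: continue
        xs=np.arange(.40,.52,.0005); uv=project(f,np.c_[xs,np.full_like(xs,y),np.full_like(xs,.025)]).astype(np.float32)
        v=cv2.remap(g.astype(np.float32),uv[None,:,0],uv[None,:,1],1)[0]; d=np.convolve(v,np.r_[np.ones(6),-np.ones(6)],'valid')
        r.append(xs[np.argmax(d)+6]+.0078*(y+.094))   # dark->white, bar's -x edge
    print(n,np.median(r).round(4),np.std(r).round(4))
```

```text
wb 0.4729 0.0004
w2 0.435 0.0404
v4 0.5152 0.0385
v5 0.4727 0.0003
```

```bash
python3 -c "
from plant import robot
print(robot.close_job())"
```

```text
the job is handed in; nothing more can be done
None
```

The job is handed in: the round block is on pair 4, the long block on pair 2 and the three waiting short blocks on pairs 1, 3 and 6, all flush with tongues away from the bar, and the bar is home to within about 0.2 mm of where it started, after about 60 s of robot time.

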